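# Advance the decade box by four clicks and confirm

## Robot

A 6-joint arm with a two-finger parallel gripper is mounted at the origin on the work surface. World frame = base frame: x ahead of the robot, y to its left, z up, the work surface at z = 0. Lengths are in m, angles in rad, forces in N, time in s.
With the tool pointing down it reaches from about 0.35 to 0.8 m from the base axis. Payload 7.3 kg.
Tool frame: the origin (TCP) lies where the fingers leave the gripper's body, on its centre line; the fingertips stand 73 mm ahead of it and the grasp point (between the pads) lies 54 mm ahead of it; z points along the fingers, y is the line along which they close (so a half turn about z gives the same grasp; the last joint's range is limited). The gripper opens to 85 mm and grips with 20 to 120 N. Pads are 22 mm wide; open, the fingers measure 114 mm over their backs; the gripper's body (76 mm by 85 mm) begins 54 mm behind the grasp point. The pads swing forward as they close: fully open they stand 13 mm farther back than shut.
Start: joints at [1.101, 0.342, 1.524, -0, 1.275, -0.146], TCP at [0.167, 0.498, 0.304] pointing down, gripper open.
Joint ranges: [-2.53, 2.53], [-0.77, 2.02], [0.04, 2.7], [-1, 4.14], [0.28, 2.66], [-3.11, 3.11]. Speed limits (rad/s): [2.57, 2.57, 3.14, 3.14, 3.14, 3.14].

## Interface

Orientations are given as a 3x3 rotation matrix whose columns are the frame's x, y, z axes.
In Python, from station import manip gives the robot as it stands.
- The arm moves only by the tool arm_command, never from a script. Its argument "moves" is a list of rows, each a list of 2 entries, a list of its own where there are three numbers: the shift along the world's x, y, z scaled (see below), then the turn, a rotation vector about the world's x, y, z scaled (see below). In form: [[[tx, ty, tz], [ax, ay, az]], ...]. A call has 1 to 20 rows; each row shifts and turns the commanded pose from where the row before left it; what a row does not reach is not made up. The controller multiplies each number of a shift by 0.1 m and each number of a turn by 4 degrees. A row lasts 1/10 s, in which the tool goes at most 50 mm and 8.59 degrees, less where a joint would pass 70% of its speed; a pose out of reach is approached as far as the arm can. A call with a number of a shift or a turn outside -1 to 1 is refused whole. A call with a gripper value outside its range is refused whole. "hand" is the gripper command: -1 is shut, 1 is fully open, values between are in proportion, set as the call begins (left out, the last holds). The fingers move at their own pace and stop on an object; the grip force is fixed at half the most. Time passes only in rows, so rows that do not move let the fingers close. It gives the time, the measured TCP pose, the force, the opening and the grip force at its end, in the units of the state.
- manip.get_obs(): the state, without advancing time (a new reading comes with each control period).
- manip.camera(name): name is "scene" or "top"; returns (picture, depth): 420x560x3 uint8, blue, green, red; 420x560 float32, m along the optical axis (not along the pixel's ray), 0 where there is no reading.
- manip.get_calibration(name): a dict with "vfov" (degrees; the focal length in pixels is half the picture's height over the tangent of half this angle, whatever the lens; pixels are square), "cx", "cy" (the principal point, pixels), "pose" (4x4, takes a point from camera to world coordinates). Camera axes: x right, y down, z forward; pixel columns grow to the right and rows downward; lengths in m; the calibration is good to about 2 mm. A picture is of the moment at which its call begins. get_calibration takes no time and is no camera call.
- manip.job_done(): hands the job in; it is judged then, once.
Trained networks look in the newest picture that a camera, given by its name, has taken for a name from the list of things; names that differ only in an ending like _2 or _b are one class to them, and where a whole thing is asked for, a point or a joint stands for the part that bears it (a point fixed in the world has none). Each returns a list of dicts, best first, with "p" (0 to 1); they miss things now and then, are a little off and sometimes report something else, mostly with a low value. They report only what shows in the picture. A call takes as long as a camera call.
- manip.search_frame(name, camera): "location" ([row, column] in pixels, amid what is visible of it).
- manip.mark_of(name, camera): "location" ([row, column] in pixels: a listed point, or the origin of a listed thing).
The state is a dict: "time": time; "joint_pos": joint angles; "qvel": joint speeds; "joint_efforts": joint torques, N m; "ee_pos": TCP position; "eef_rot": TCP orientation; "force": force on the tool from outside, world axes, zero at the start; "wrist_torque": the same for the moment, N m; "finger_gap": finger opening in m; "gripper_force": force on a finger pad.
Only numpy, scipy, OpenCV 4.12 (cv2) and the standard library are available. Lean on these libraries where they do the work, as an engineer would, in place of code of your own. Each camera call takes 0.05 s, during which the arm holds its last target. There are 200 camera calls.

## Task

With a fingertip against the orange post, gently push the black dial of the blue decade box clockwise (seen from above) by exactly four clicks from where it stands, never going past the fourth, and leave it resting in that click; then press the green button fully down and let it come back up. Touch and push only: do not pinch or squeeze the post, do not press the button before the dial is set, and leave the other things on the bench and the brass plug on the box where they are.

Things in the scene. Friction and masses are not known exactly. Their poses are not given: they have to be found in the camera images.
- decade: Blue box, white top panel, 180 (its x) by 280 (its y) by 75 mm high, fixed to the bench; origin at the centre of its underside, z up; yaw up to 0.4 rad. On top: dial at x 0, y -45 mm; green button at x -50, y 90; two fixed binding posts, 24 mm high, 16 wide, at x 68, y 50 and 80; loose brass plug near x 20, y 105.
- dial_axis (a point): The dial's axis (vertical), at the level of the upper face of the dial's disc, 87 mm above the bench. The dial is a black disc, 76 mm in diameter, its upper face 12 mm above the panel, flat but for a cap 1 mm high at the middle.
- dial_post (a point): Centre of the top of the orange finger post on the dial: upright, round, 12 mm in diameter, 22 mm high above the disc (top 109 mm above the bench), 28 mm from the axis. It turns with the dial: at dial angle q it lies in the direction 150 degrees minus q, counterclockwise from the box's x axis.
- dial (a joint): Dial angle, rad, growing clockwise seen from above. Ten clicks, every 30 degrees (0.524 rad) from 0 to 4.712, with end stops; starts resting in one of the first four (0 to 1.571). A click takes about 4 N sideways on the post at first, falling to none halfway (15 degrees); past halfway the dial snaps on by itself, ahead of the finger, and rests.
- button_top (a point): Centre of the top face of the green round button, 28 mm in diameter, standing 12 mm above its black bezel (36 mm wide, 4 mm high) when up, 91 mm above the bench. Pressed straight down.
- button (a joint): Travel of the green button, m: 0 up, 0.006 fully down; a spring of about 1 N at first and 4 N fully down lifts it again.
- plug: Loose brass plug, 24 mm diameter, 34 mm high, standing on the box's panel; origin at the centre of its underside. Leave it.
- terminal: Loose red terminal disc, 60 mm diameter, 24 mm high, on the bench just on the robot's side of the box; origin under its centre. Leave it.
- weight: Loose steel weight, 38 mm diameter, 54 mm high; origin under its centre. Leave it.
- jar: Loose jar with a blue cap, 56 mm diameter, 70 mm high; origin under its centre. Leave it.
- driver: Loose yellow screwdriver lying on the bench left of the box; leave it.
- pen: Loose blue pen, 130 mm long, lying on the clipboard at the right; leave it.

How it is judged:
By the outcome, as a careful person would: the job done as asked, in the order asked, and still so for the second after the job is handed in, with the robot touching nothing.
It also fails if it takes over 58 s, if anything falls off the work surface, if the arm or the gripper's body presses on something with over 40 N, if the wrist force passes 120 N, or if a joint passes its speed limit or range.

## Working session

There is one attempt and no reset: what is moved stays moved. The work goes in short steps, Python scripts to look and compute and a tool call to move; the robot and the scene stay as the last step left them, time stands still between calls to the robot, and variables do not carry over. Pictures are saved under pics/ and viewed, at most 10 in all, crops included, and the job is handed in when it is done.

Besides the shell and the picture viewer there is one more tool, called as name(argument=value, ...) on one line, values as JSON. arm_command: Moves the arm, as the interface text tells. Its arguments: {"type":"object","properties":{"moves":{"type":"array"},"hand":{"type":"number"}},"required":["moves"]}

```bash
mkdir -p pics
cat > h.py <<'E'
import numpy as np, cv2
from station import manip
def ray(cam,rc,z):
    c=manip.get_calibration(cam);f=210/np.tan(np.radians(c['vfov'])/2);T=np.array(c['pose'])
    d=T[:3,:3]@np.array([(rc[1]-c['cx'])/f,(rc[0]-c['cy'])/f,1.]);o=T[:3,3]
    return o+d*(z-o[2])/d[2]
def proj(cam,p):
    c=manip.get_calibration(cam);f=210/np.tan(np.radians(c['vfov'])/2);T=np.array(c['pose'])
    q=T[:3,:3].T@(np.array(p)-T[:3,3]);return [c['cy']+f*q[1]/q[2],c['cx']+f*q[0]/q[2]]
E
python3 - <<'E'
from h import *
for cam in ['scene','top']:
    im,d=manip.camera(cam);cv2.imwrite(f'pics/{cam}0.png',im);np.save(f'{cam}_d.npy',d)
    print(manip.get_calibration(cam))
    for n,z in [('dial_axis',.087),('dial_post',.109),('button_top',.091),('decade',0),('plug',.075),('terminal',0),('weight',0),('jar',0)]:
        for r in manip.mark_of(n,cam)[:2]:
            print(cam,n,round(r['p'],2),np.round(r['location'],1),np.round(ray(cam,r['location'],z),4))
print(manip.get_obs())
E
```

```text
{'vfov': 47.10471164928702, 'cx': 277.5564732127539, 'cy': 204.404325130476, 'pose': array([[ 0.58067453,  0.64973115, -0.49057774,  1.03629384],
       [ 0.81402973, -0.45362795,  0.36273582, -0.46242992],
       [ 0.01314099, -0.60997632, -0.79231067,  1.03633813],
       [ 0.        ,  0.        ,  0.        ,  1.        ]])}
scene dial_axis 0.9 [251.1 257. ] [ 0.5322 -0.1459  0.087 ]
scene dial_post 0.87 [244.7 269.5] [ 0.5461 -0.1203  0.109 ]
scene dial_post 0.61 [215.7 304.5] [ 0.5267 -0.0049  0.109 ]
scene button_top 0.39 [217.3 301. ] [ 0.5157 -0.0059  0.091 ]
scene decade 0.82 [267.4 277.3] [ 0.5539 -0.1024  0.    ]
scene plug 0.51 [246.5 320.9] [ 0.6019 -0.0112  0.075 ]
scene terminal 0.77 [227.3 226.9] [ 0.3803 -0.1405  0.    ]
scene terminal 0.72 [271.  113.7] [ 0.3326 -0.4352  0.    ]
scene weight 0.72 [318.4 184.1] [ 0.5403 -0.3549  0.    ]
scene weight 0.6 [132.7 347.4] [0.2911 0.3497 0.    ]
scene jar 0.78 [133.4 346.9] [0.2925 0.3464 0.    ]
{'vfov': 46.263235300320666, 'cx': 283.1968327382417, 'cy': 204.91856161134376, 'pose': array([[ 7.40684989e-03, -9.89008764e-0
[... 861 characters left out ...]
       1.27544129e+00, -1.46040934e-01]), 'qvel': array([-0.00105599, -0.00026998,  0.00097106,  0.00059636, -0.00178458,
       -0.0012049 ]), 'joint_efforts': array([-5.80390915e-04, -4.33558631e+01, -2.46271956e+01, -1.18395637e-04,
        3.83555698e-04,  5.91030857e-05]), 'ee_pos': array([0.1670431 , 0.4977252 , 0.30392912]), 'eef_rot': array([[-9.48038649e-01,  3.18155177e-01,  5.25413293e-05],
       [ 3.18155180e-01,  9.48038648e-01,  5.41650266e-05],
       [-3.25783272e-05,  6.80668348e-05, -9.99999997e-01]]), 'force': array([0.300337  , 0.42748173, 0.13112714]), 'wrist_torque': array([-0.01378111, -0.00842319, -0.06151123]), 'gripper_force': 0.0, 'finger_gap': 0.0852419190945995}
```

Run:
```python
import cv2
a=cv2.imread('pics/top0.png')[110:250,230:400];b=cv2.imread('pics/scene0.png')[170:310,190:360]
cv2.imwrite('pics/t1.png',cv2.resize(a,None,fx=4,fy=4,interpolation=cv2.INTER_CUBIC))
cv2.imwrite('pics/s1.png',cv2.resize(b,None,fx=4,fy=4,interpolation=cv2.INTER_CUBIC))
```

```text
(no output)
```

View pics/t1.png

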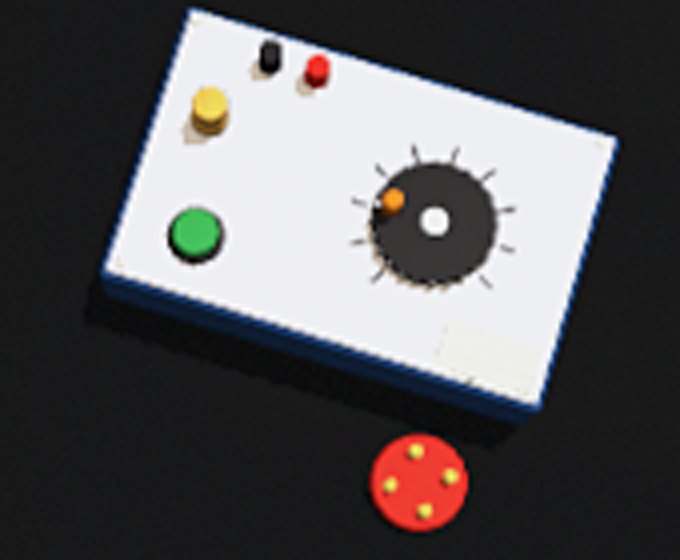

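View pics/s1.png

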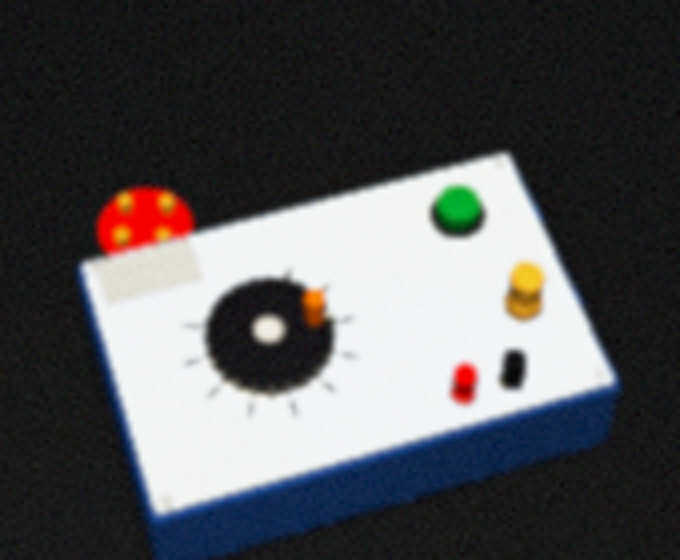

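View pics/scene0.png

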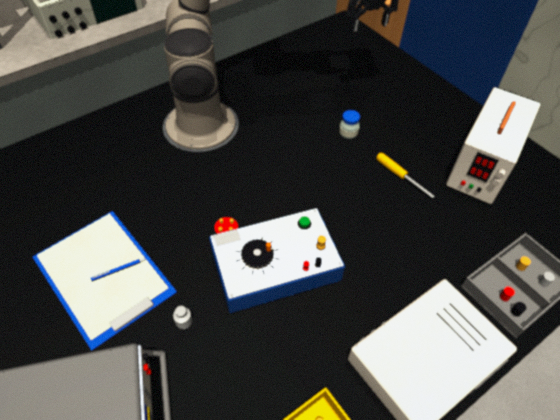

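Top view: dial cap at about (165,338), orange post (160,328), button (168,279), box yawed slightly; the post is on the dial's button side. Refine by segmentation and a joint fit.

```bash
cat > fit.py <<'E'
from h import *
from scipy.optimize import least_squares
def seg(im,cam):
    hsv=cv2.cvtColor(im,cv2.COLOR_BGR2HSV)
    def cen(m,near,rad=25):
        n,l,s,c=cv2.connectedComponentsWithStats(m.astype(np.uint8))
        k=[i for i in range(1,n) if s[i,4]>4 and np.hypot(*(c[i][::-1]-near))<rad]
        k=max(k,key=lambda i:s[i,4]);return c[k][::-1],l==k,s[k]
    H,S,V=cv2.split(hsv);out={}
    ax={'top':(166,339),'scene':(252,257)}[cam];bt={'top':(168,279),'scene':(222,304)}[cam];ce={'top':(162,320),'scene':(253,277)}[cam]
    out['post']=cen((H>6)&(H<19)&(S>160)&(V>120),ax,25)
    out['cap']=cen((S<80)&(V>120),ax,8)
    out['button']=cen((H>50)&(H<80)&(S>120)&(V>70),bt,15)
    pm=cen((S<60)&(V>150),ce,40)[1].astype(np.uint8)
    cs,_=cv2.findContours(pm,cv2.RETR_EXTERNAL,cv2.CHAIN_APPROX_NONE)
    hull=cv2.convexHull(max(cs,key=len));out['quad']=cv2.approxPolyDP(hull,6,True)[:,0,::-1]
    return out
E
python3 - <<'E'
from fit import *
q={'top':[(211.25,365),(178,256.25),(112.5,277.5),(145,384.25)],'scene':[(236.25,210),(208.25,317.5),(265.75,343.75),(299.25,229.25)]}
loc=np.array([[-.09,-.14],[-.09,.14],[.09,.14],[.09,-.14]])
S={}
for cam in q:
    im=cv2.imread(f'pics/{cam}0.png');S[cam]=s=seg(im,cam)
    print(cam,{k:np.round(s[k][0],1) for k in('post','cap','button')},[s[k][2][4] for k in('post','cap','button')],s['quad'].tolist())
def W(p,l,z):
    c,s=np.cos(p[2]),np.sin(p[2]);return [p[0]+c*l[0]-s*l[1],p[1]+s*l[0]+c*l[1],z]
def res(p,cams):
    r=[]
    for cam in cams:
        for l,px in zip(loc,q[cam]): r+=list(np.array(proj(cam,W(p,l,.075)))-px)
        r+=list(2*(np.array(proj(cam,W(p,(0,-.045),.088)))-S[cam]['cap'][0]))
    return r
for cams in (['top'],['scene'],['top','scene']):
    f=least_squares(res,[.55,-.1,-.2],args=(cams,));p=f.x
    print(cams,np.round(p,4),'rms',np.sqrt(np.mean(f.fun**2)))
    print(' axis',np.round(W(p,(0,-.045),.087),4),'button',np.round(W(p,(-.05,.09),.091),4))
    for cam in cams:
        ax=ray(cam,S[cam]['cap'][0],.088);po=ray(cam,S[cam]['post'][0],.100)
        d=(po-ax)[:2];a=np.degrees(np.arctan2(d[1],d[0])-p[2]);print('  ',cam,'r',np.hypot(*d),'q',(150-a)%360,'btn',ray(cam,S[cam]['button'][0],.089))
E
```

```text
top {'post': array([159.4, 328. ]), 'cap': array([164.9, 338.1]), 'button': array([167.9, 278.4])} [np.int32(25), np.int32(43), np.int32(108)] [[113, 278], [144, 383], [210, 363], [176, 256]]
scene {'post': array([246.1, 268.1]), 'cap': array([251.9, 256.6]), 'button': array([221.4, 304. ])} [np.int32(32), np.int32(44), np.int32(86)] [[209, 317], [266, 341], [296, 228], [236, 210]]
['top'] [ 0.5443 -0.1052 -0.2955] rms 1.3442758254849752
 axis [ 0.5312 -0.1483  0.087 ] button [ 0.5227 -0.0045  0.091 ]
   top r 0.0274784268927708 q 65.28380891209348 btn [ 0.52313883 -0.0038532   0.089     ]
['scene'] [ 0.5485 -0.1047 -0.3005] rms 1.2800111294620178
 axis [ 0.5352 -0.1477  0.087 ] button [ 0.5274 -0.004   0.091 ]
   scene r 0.02770731925256275 q 60.741655539155715 btn [ 0.52861857 -0.00636671  0.089     ]
['top', 'scene'] [ 0.5463 -0.1048 -0.2978] rms 1.5090416991969708
 axis [ 0.5331 -0.1479  0.087 ] button [ 0.5249 -0.0041  0.091 ]
   top r 0.0274784268927708 q 65.15078739503723 btn [ 0.52313883 -0.0038532   0.089     ]
   scene r 0.02770731925256275 q 60.89413247488373 btn [ 0.52861857 -0.00636671  0.089     ]
```

arm_command(moves=[[[0.194,-0.343,0],[0,0,0.23]],[[0.194,-0.343,0],[0,0,0.23]],[[0.194,-0.343,0],[0,0,0.23]],[[0.194,-0.343,0],[0,0,0.23]],[[0.194,-0.343,0],[0,0,0.23]],[[0.194,-0.343,0],[0,0,0.23]],[[0.194,-0.343,0],[0,0,0.23]],[[0.194,-0.343,0],[0,0,0.23]],[[0.194,-0.343,0],[0,0,0.23]],[[0.194,-0.343,0],[0,0,0.23]],[[0.194,-0.343,0],[0,0,0.23]],[[0.194,-0.343,0],[0,0,0.23]],[[0.194,-0.343,0],[0,0,0.23]],[[0.194,-0.343,0],[0,0,0.23]],[[0.194,-0.343,0],[0,0,0.23]],[[0.194,-0.343,0],[0,0,0.23]],[[0.194,-0.343,0],[0,0,0.23]],[[0.194,-0.343,0],[0,0,0.23]],[[0,0,0],[0,0,0]],[[0,0,0],[0,0,0]]], hand=-1)

```text
time: 2.9
ee_pos: [0.5161, -0.1202, 0.3034]
eef_rot: [[-0.999, 0.037, -0.001], [0.037, 0.999, 0.001], [0.001, 0.001, -1.0]]
force: [0.3, 0.4, 0.6]
finger_gap: -0.0001
gripper_force: 0.0
```

arm_command(moves=[[[0,0,-0.3],[0,0,0]],[[0,0,-0.3],[0,0,0]],[[0.01,0.01,-0.3],[0,0,0]],[[0,0,0],[0,0,0]],[[0,0,0],[0,0,0]]])

```text
time: 3.4
ee_pos: [0.5171, -0.1178, 0.2147]
eef_rot: [[-0.999, 0.034, -0.0], [0.034, 0.999, 0.0], [0.0, 0.0, -1.0]]
force: [0.6, 0.0, 0.8]
finger_gap: 0.0
gripper_force: 0.0
```

Run:
```python
from h import *
im,d=manip.camera('scene');cv2.imwrite('pics/s2f.png',im)
cv2.imwrite('pics/s2.png',cv2.resize(im[120:290,170:370],None,fx=3.5,fy=3.5,interpolation=cv2.INTER_CUBIC))
o=manip.get_obs();p=o['ee_pos'];print(p,o['joint_pos'])
for h in (.06,.073,.086): print(h,np.round(proj('scene',p-[0,0,h]),1),'crop',np.round((np.array(proj('scene',p-[0,0,h]))-[120,170])*3.5))
```

```text
[ 0.51767342 -0.11819989  0.2154815 ] [-3.68941674e-01  4.39639772e-01  1.63690897e+00  1.97798054e-04
  1.06309572e+00 -1.90590034e+00]
0.06 [224.2 263. ] crop [365. 326.]
0.073 [227.5 263.1] crop [376. 326.]
0.086 [230.8 263.1] crop [388. 326.]
```

View pics/s2.png

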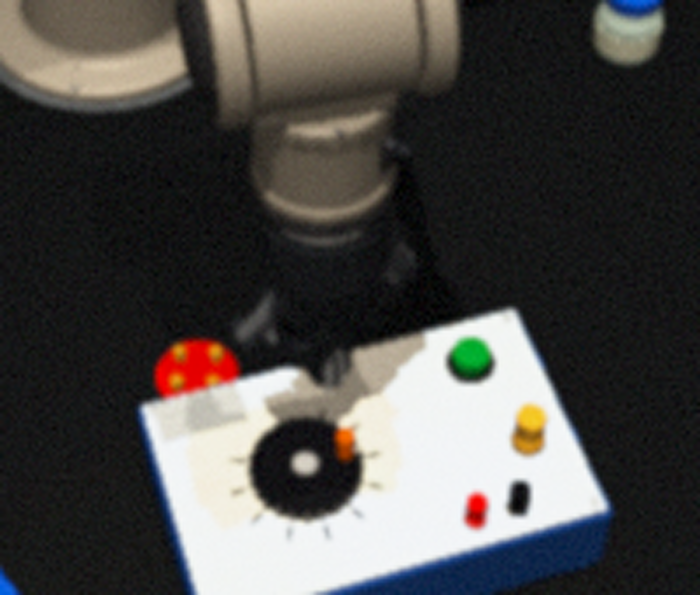

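The scene picture shows the closed fingertip at about crop (335,387), robot side of the post, consistent with a 73 mm tip length. Lowering.

arm_command(moves=[[[0,0,-0.2],[0,0,0]],[[0,0,-0.15],[0,0,0]],[[0,-0.01,-0.13],[0,0,0]],[[0,0,0],[0,0,0]],[[0,0,0],[0,0,0]]])

```text
time: 3.95
ee_pos: [0.5179, -0.1198, 0.1675]
eef_rot: [[-0.999, 0.035, 0.002], [0.035, 0.999, -0.001], [-0.002, -0.001, -1.0]]
force: [-0.1, -0.7, -0.1]
finger_gap: 0.0002
gripper_force: 0.0
```

```bash
cat > arc.py <<'E'
import sys
from h import *
# target: finger pose angle alpha (deg) ; prints shift rows about axis at given steps
AX=np.array([.533,-.148]);
def F(a,ax=AX,r=.028,off=.017):
    t=np.radians(132.94-a);return ax+r*np.array([np.cos(t),np.sin(t)])-off*np.array([np.sin(t),-np.cos(t)])
if __name__=='__main__':
    o=manip.get_obs();p=o['ee_pos'];R=o['eef_rot'];yaw=np.degrees(np.arctan2(R[1,0],R[0,0]))
    a_now=(132.94-90-(yaw+180)+180)%360-180
    print('ee',p,'yaw->alpha',a_now,'F',F(a_now),'err mm',(p[:2]-F(a_now))*1e3,'force',np.round(o['force'],2),'t',o['time'])
    a0,a1,n=float(sys.argv[1]),float(sys.argv[2]),int(sys.argv[3])
    A=np.linspace(a0,a1,n+1)
    for x,y in zip(A,A[1:]): print([[*np.round((F(y)-F(x))*10,3),0],[0,0,round(-(y-x)/4,3)]])
E
python3 arc.py 45 65 10
```

```text
ee [ 0.51791686 -0.11976979  0.16752006] yaw->alpha 44.92321891393084 F [ 0.51697917 -0.11942846] err mm [ 0.93768689 -0.34133661] force [-0.12 -0.67 -0.1 ] t 3.95
[[np.float64(0.01), np.float64(0.005), 0], [0, 0, np.float64(-0.5)]]
[[np.float64(0.01), np.float64(0.005), 0], [0, 0, np.float64(-0.5)]]
[[np.float64(0.01), np.float64(0.005), 0], [0, 0, np.float64(-0.5)]]
[[np.float64(0.011), np.float64(0.004), 0], [0, 0, np.float64(-0.5)]]
[[np.float64(0.011), np.float64(0.004), 0], [0, 0, np.float64(-0.5)]]
[[np.float64(0.011), np.float64(0.004), 0], [0, 0, np.float64(-0.5)]]
[[np.float64(0.011), np.float64(0.003), 0], [0, 0, np.float64(-0.5)]]
[[np.float64(0.011), np.float64(0.003), 0], [0, 0, np.float64(-0.5)]]
[[np.float64(0.011), np.float64(0.002), 0], [0, 0, np.float64(-0.5)]]
[[np.float64(0.011), np.float64(0.002), 0], [0, 0, np.float64(-0.5)]]
```

arm_command(moves=[[[0.01,0.005,0],[0,0,-0.5]],[[0.01,0.005,0],[0,0,-0.5]],[[0.01,0.005,0],[0,0,-0.5]],[[0.011,0.004,0],[0,0,-0.5]],[[0.011,0.004,0],[0,0,-0.5]],[[0,0,0],[0,0,0]]])

```text
time: 4.55
ee_pos: [0.5232, -0.1175, 0.1676]
eef_rot: [[-0.978, 0.208, 0.003], [0.208, 0.978, -0.001], [-0.003, -0.0, -1.0]]
force: [-1.0, -0.5, -0.0]
finger_gap: 0.0
gripper_force: 0.0
```

arm_command(moves=[[[0.011,0.004,0],[0,0,-0.5]],[[0,0,0],[0,0,0]]])

```text
time: 4.75
ee_pos: [0.524, -0.117, 0.167]
eef_rot: [[-0.97, 0.241, 0.002], [0.241, 0.97, -0.001], [-0.002, -0.0, -1.0]]
force: [1.0, 0.3, -0.3]
finger_gap: -0.0001
gripper_force: 0.0
```

arm_command(moves=[[[0.011,0.003,0],[0,0,-0.5]],[[0,0,0],[0,0,0]]])

```text
time: 4.95
ee_pos: [0.5249, -0.1167, 0.1665]
eef_rot: [[-0.962, 0.275, 0.001], [0.275, 0.962, -0.0], [-0.001, 0.0, -1.0]]
force: [-0.2, -0.9, 0.6]
finger_gap: -0.0004
gripper_force: 0.0
```

arm_command(moves=[[[0.011,0.003,0],[0,0,-0.5]],[[0,0,0],[0,0,0]]])

```text
time: 5.15
ee_pos: [0.5255, -0.1163, 0.1662]
eef_rot: [[-0.951, 0.308, -0.0], [0.308, 0.951, 0.0], [0.0, 0.0, -1.0]]
force: [-1.5, -0.2, 0.8]
finger_gap: -0.0003
gripper_force: 0.8
```

arm_command(moves=[[[0.011,0.002,0],[0,0,-0.5]],[[0,0,0],[0,0,0]]])

```text
time: 5.35
ee_pos: [0.5263, -0.116, 0.1661]
eef_rot: [[-0.94, 0.34, -0.001], [0.34, 0.94, 0.0], [0.001, 0.0, -1.0]]
force: [-3.7, 2.2, 2.5]
finger_gap: -0.0
gripper_force: 1.9
```

arm_command(moves=[[[0.011,0.002,0],[0,0,-0.5]],[[0,0,0],[0,0,0]]])

```text
time: 5.55
ee_pos: [0.5277, -0.1158, 0.166]
eef_rot: [[-0.928, 0.373, -0.0], [0.373, 0.928, 0.0], [0.001, 0.0, -1.0]]
force: [-3.4, 0.6, 2.3]
finger_gap: 0.0002
gripper_force: 1.7
```

```bash
python3 arc.py 65 77 6
python3 - <<'E'
from fit import *
im,d=manip.camera('scene');cv2.imwrite('pics/s3f.png',im)
cv2.imwrite('pics/s3.png',cv2.resize(im[190:290,200:340],None,fx=5,fy=5,interpolation=cv2.INTER_CUBIC))
s=seg(im,'scene');print(s['post'][0],s['cap'][0],s['post'][2][4])
E
```

```text
ee [ 0.52766405 -0.1157914   0.16602698] yaw->alpha 64.84305709688721 F [ 0.52767217 -0.11567951] err mm [-0.0081119  -0.11188754] force [-3.42  0.58  2.28] t 5.55
[[np.float64(0.011), np.float64(0.002), 0], [0, 0, np.float64(-0.5)]]
[[np.float64(0.011), np.float64(0.001), 0], [0, 0, np.float64(-0.5)]]
[[np.float64(0.011), np.float64(0.001), 0], [0, 0, np.float64(-0.5)]]
[[np.float64(0.011), np.float64(0.0), 0], [0, 0, np.float64(-0.5)]]
[[np.float64(0.011), np.float64(0.0), 0], [0, 0, np.float64(-0.5)]]
[[np.float64(0.011), np.float64(-0.0), 0], [0, 0, np.float64(-0.5)]]
[246.46153846 268.48717949] [251.68571429 256.91428571] 39
```

View pics/s3.png

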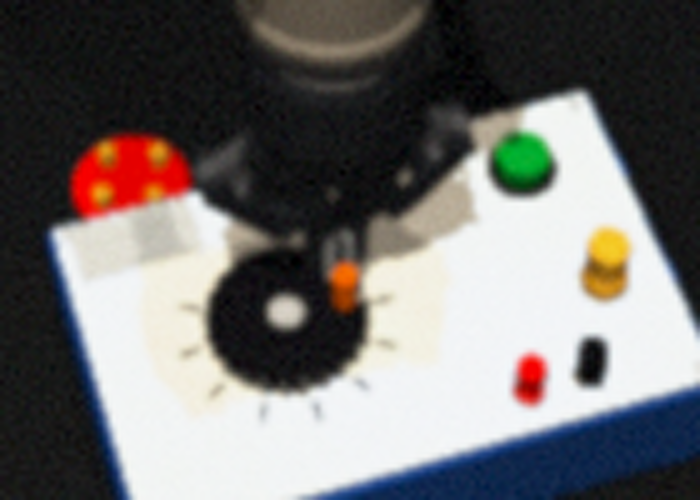

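arm_command(moves=[[[0,0,0.03],[0,0,0]],[[0.011,0.002,0],[0,0,-0.5]],[[0.011,0.001,0],[0,0,-0.5]],[[0.011,0.001,0],[0,0,-0.5]],[[0,0,0],[0,0,0]]])

```text
time: 6.1
ee_pos: [0.5314, -0.1156, 0.1688]
eef_rot: [[-0.883, 0.469, 0.0], [0.469, 0.883, 0.0], [-0.0, 0.0, -1.0]]
force: [-0.0, 0.9, -0.8]
finger_gap: 0.0001
gripper_force: 0.6
```

arm_command(moves=[[[0.011,0,0],[0,0,-0.5]],[[0.011,0,0],[0,0,-0.5]],[[0,0,0],[0,0,0]]])

```text
time: 6.4
ee_pos: [0.534, -0.1158, 0.1691]
eef_rot: [[-0.849, 0.529, 0.002], [0.529, 0.849, -0.0], [-0.002, 0.0, -1.0]]
force: [0.7, -0.3, -0.8]
finger_gap: 0.0003
gripper_force: 0.0
```

arm_command(moves=[[[0.011,0,0],[0,0,-0.5]],[[0,0,0],[0,0,0]]])

```text
time: 6.6
ee_pos: [0.535, -0.1158, 0.1692]
eef_rot: [[-0.83, 0.558, 0.001], [0.558, 0.83, -0.0], [-0.001, 0.0, -1.0]]
force: [1.0, 1.0, 0.4]
finger_gap: -0.0001
gripper_force: 0.0
```

```bash
cat > look.py <<'E'
from fit import *
def q(cam,im):
    s=seg(im,cam);ax=ray(cam,s['cap'][0],.088);po=ray(cam,s['post'][0],.100)
    d=(po-ax)[:2];a=np.degrees(np.arctan2(d[1],d[0])+.298)
    print(cam,'r',round(np.hypot(*d),4),'q',round((150-a)%360,1),'n',s['post'][2][4])
q('scene',manip.camera('scene')[0])
try:q('top',manip.camera('top')[0])
except Exception as e:print('top',e)
E
python3 look.py;python3 arc.py 77 110 17
```

```text
scene r 0.0277 q 87.1 n 41
top max() iterable argument is empty
ee [ 0.53476081 -0.11573299  0.16908322] yaw->alpha 76.82256471755937 F [ 0.5344967  -0.11527753] err mm [ 0.26411629 -0.45546187] force [-0.32 -0.19  0.36] t 6.7
[[np.float64(0.011), np.float64(-0.001), 0], [0, 0, np.float64(-0.485)]]
[[np.float64(0.011), np.float64(-0.001), 0], [0, 0, np.float64(-0.485)]]
[[np.float64(0.011), np.float64(-0.001), 0], [0, 0, np.float64(-0.485)]]
[[np.float64(0.011), np.float64(-0.002), 0], [0, 0, np.float64(-0.485)]]
[[np.float64(0.011), np.float64(-0.002), 0], [0, 0, np.float64(-0.485)]]
[[np.float64(0.011), np.float64(-0.003), 0], [0, 0, np.float64(-0.485)]]
[[np.float64(0.011), np.float64(-0.003), 0], [0, 0, np.float64(-0.485)]]
[[np.float64(0.011), np.float64(-0.003), 0], [0, 0, np.float64(-0.485)]]
[[np.float64(0.01), np.float64(-0.004), 0], [0, 0, np.float64(-0.485)]]
[[np.float64(0.01), np.float64(-0.004), 0], [0, 0, np.float64(-0.485)]]
[[np.float64(0.01), np.float64(-0.004), 0], [0, 0, np.float64(-0.485)]]
[[np.float64(0.01), np.float64(-0.005), 0], [0, 0, np.float64(-0.485)]]
[[np.float64(0.01), np.float64(-0.005), 0], [0, 0, np.float64(-0.485)]]
[[np.float64(0.01), np.float64(-0.005), 0], [0, 0, np.float64(-0.485)]]
[[np.float64(0.01), np.float64(-0.006), 0], [0, 0, np.float64(-0.485)]]
[[np.float64(0.009), np.float64(-0.006), 0], [0, 0, np.float64(-0.485)]]
[[np.float64(0.009), np.float64(-0.006), 0], [0, 0, np.float64(-0.485)]]
```

arm_command(moves=[[[0.011,-0.001,0],[0,0,-0.485]],[[0.011,-0.001,0],[0,0,-0.485]],[[0.011,-0.001,0],[0,0,-0.485]],[[0.011,-0.002,0],[0,0,-0.485]],[[0.011,-0.002,0],[0,0,-0.485]],[[0.011,-0.003,0],[0,0,-0.485]],[[0.011,-0.003,0],[0,0,-0.485]],[[0.011,-0.003,0],[0,0,-0.485]],[[0,0,0],[0,0,0]]])

```text
time: 7.6
ee_pos: [0.5429, -0.1168, 0.1689]
eef_rot: [[-0.65, 0.76, -0.001], [0.76, 0.65, 0.001], [0.001, -0.0, -1.0]]
force: [-2.5, 2.6, 2.7]
finger_gap: 0.0
gripper_force: 1.7
```

arm_command(moves=[[[0.01,-0.004,0],[0,0,-0.485]],[[0.01,-0.004,0],[0,0,-0.485]],[[0.01,-0.004,0],[0,0,-0.485]],[[0.01,-0.005,0],[0,0,-0.485]],[[0,0,0],[0,0,0]]])

```text
time: 8.1
ee_pos: [0.5474, -0.1189, 0.169]
eef_rot: [[-0.542, 0.841, 0.0], [0.841, 0.542, -0.0], [-0.0, 0.0, -1.0]]
force: [-1.0, 1.3, 0.4]
finger_gap: -0.0002
gripper_force: 0.6
```

arm_command(moves=[[[0.01,-0.005,0],[0,0,-0.485]],[[0,0,0],[0,0,0]]])

```text
time: 8.3
ee_pos: [0.5485, -0.1195, 0.169]
eef_rot: [[-0.513, 0.858, 0.001], [0.858, 0.513, -0.0], [-0.001, 0.0, -1.0]]
force: [-0.9, -0.1, -0.1]
finger_gap: 0.0001
gripper_force: 0.2
```

arm_command(moves=[[[0.01,-0.005,0],[0,0,-0.485]],[[0,0,0],[0,0,0]]])

```text
time: 8.5
ee_pos: [0.5495, -0.1201, 0.1689]
eef_rot: [[-0.484, 0.875, 0.001], [0.875, 0.484, -0.0], [-0.001, 0.0, -1.0]]
force: [0.7, -0.4, 0.5]
finger_gap: 0.0002
gripper_force: 0.0
```

```bash
python3 look.py;python3 arc.py 104 140 18
```

```text
scene r 0.0275 q 104.4 n 42
top max() iterable argument is empty
ee [ 0.54947042 -0.11998863  0.16894541] yaw->alpha 103.9804874097191 F [ 0.54926768 -0.11956828] err mm [ 0.20273595 -0.42034508] force [-0.46 -0.05 -0.51] t 8.6
[[np.float64(0.01), np.float64(-0.006), 0], [0, 0, np.float64(-0.5)]]
[[np.float64(0.01), np.float64(-0.006), 0], [0, 0, np.float64(-0.5)]]
[[np.float64(0.009), np.float64(-0.007), 0], [0, 0, np.float64(-0.5)]]
[[np.float64(0.009), np.float64(-0.007), 0], [0, 0, np.float64(-0.5)]]
[[np.float64(0.009), np.float64(-0.007), 0], [0, 0, np.float64(-0.5)]]
[[np.float64(0.009), np.float64(-0.007), 0], [0, 0, np.float64(-0.5)]]
[[np.float64(0.008), np.float64(-0.008), 0], [0, 0, np.float64(-0.5)]]
[[np.float64(0.008), np.float64(-0.008), 0], [0, 0, np.float64(-0.5)]]
[[np.float64(0.008), np.float64(-0.008), 0], [0, 0, np.float64(-0.5)]]
[[np.float64(0.008), np.float64(-0.009), 0], [0, 0, np.float64(-0.5)]]
[[np.float64(0.007), np.float64(-0.009), 0], [0, 0, np.float64(-0.5)]]
[[np.float64(0.007), np.float64(-0.009), 0], [0, 0, np.float64(-0.5)]]
[[np.float64(0.007), np.float64(-0.009), 0], [0, 0, np.float64(-0.5)]]
[[np.float64(0.006), np.float64(-0.01), 0], [0, 0, np.float64(-0.5)]]
[[np.float64(0.006), np.float64(-0.01), 0], [0, 0, np.float64(-0.5)]]
[[np.float64(0.006), np.float64(-0.01), 0], [0, 0, np.float64(-0.5)]]
[[np.float64(0.005), np.float64(-0.01), 0], [0, 0, np.float64(-0.5)]]
[[np.float64(0.005), np.float64(-0.01), 0], [0, 0, np.float64(-0.5)]]
```

arm_command(moves=[[[0.01,-0.006,0],[0,0,-0.5]],[[0.01,-0.006,0],[0,0,-0.5]],[[0,0,0],[0,0,0]]])

```text
time: 8.9
ee_pos: [0.5515, -0.1212, 0.1689]
eef_rot: [[-0.421, 0.907, 0.001], [0.907, 0.421, -0.0], [-0.0, 0.0, -1.0]]
force: [0.4, 0.0, 0.0]
finger_gap: 0.0001
gripper_force: 0.0
```

```bash
python3 look.py
```

```text
scene r 0.0271 q 119.0 n 42
top max() iterable argument is empty
```

arm_command(moves=[[[0.009,-0.007,0],[0,0,-0.5]],[[0.009,-0.007,0],[0,0,-0.5]],[[0.009,-0.007,0],[0,0,-0.5]],[[0.009,-0.007,0],[0,0,-0.5]],[[0.008,-0.008,0],[0,0,-0.5]],[[0.008,-0.008,0],[0,0,-0.5]],[[0.008,-0.008,0],[0,0,-0.5]],[[0.008,-0.009,0],[0,0,-0.5]],[[0,0,0],[0,0,0]]])

```text
time: 9.9
ee_pos: [0.5578, -0.1266, 0.1688]
eef_rot: [[-0.155, 0.988, -0.001], [0.988, 0.155, 0.001], [0.001, -0.001, -1.0]]
force: [-1.8, 3.1, 2.2]
finger_gap: 0.0
gripper_force: 1.6
```

arm_command(moves=[[[0.007,-0.009,0],[0,0,-0.5]],[[0.007,-0.009,0],[0,0,-0.5]],[[0.007,-0.009,0],[0,0,-0.5]],[[0.006,-0.01,0],[0,0,-0.5]],[[0,0,0],[0,0,0]]])

```text
time: 10.4
ee_pos: [0.5608, -0.131, 0.1689]
eef_rot: [[-0.016, 1.0, 0.0], [1.0, 0.016, -0.0], [-0.0, 0.0, -1.0]]
force: [-0.4, 0.5, 0.1]
finger_gap: -0.0002
gripper_force: 0.2
```

arm_command(moves=[[[0.006,-0.01,0],[0,0,-0.5]],[[0,0,0],[0,0,0]]])

```text
time: 10.6
ee_pos: [0.5615, -0.1321, 0.169]
eef_rot: [[0.019, 1.0, 0.001], [1.0, -0.019, -0.0], [-0.0, 0.001, -1.0]]
force: [-0.7, -0.3, -0.1]
finger_gap: -0.0004
gripper_force: 0.0
```

```bash
python3 look.py;python3 arc.py 134 170 18|sed 's/np.float64//g'
```

```text
scene r 0.0274 q 137.4 n 43
top max() iterable argument is empty
ee [ 0.56148062 -0.13199762  0.16893249] yaw->alpha 133.97992691589144 F [ 0.56130392 -0.13151098] err mm [ 0.17670087 -0.48663979] force [-0.88 -0.71 -0.21] t 10.7
[[(0.006), (-0.01), 0], [0, 0, (-0.5)]]
[[(0.005), (-0.01), 0], [0, 0, (-0.5)]]
[[(0.005), (-0.01), 0], [0, 0, (-0.5)]]
[[(0.005), (-0.011), 0], [0, 0, (-0.5)]]
[[(0.004), (-0.011), 0], [0, 0, (-0.5)]]
[[(0.004), (-0.011), 0], [0, 0, (-0.5)]]
[[(0.003), (-0.011), 0], [0, 0, (-0.5)]]
[[(0.003), (-0.011), 0], [0, 0, (-0.5)]]
[[(0.003), (-0.011), 0], [0, 0, (-0.5)]]
[[(0.002), (-0.011), 0], [0, 0, (-0.5)]]
[[(0.002), (-0.011), 0], [0, 0, (-0.5)]]
[[(0.001), (-0.011), 0], [0, 0, (-0.5)]]
[[(0.001), (-0.011), 0], [0, 0, (-0.5)]]
[[(0.001), (-0.011), 0], [0, 0, (-0.5)]]
[[(0.0), (-0.011), 0], [0, 0, (-0.5)]]
[[(-0.0), (-0.011), 0], [0, 0, (-0.5)]]
[[(-0.001), (-0.011), 0], [0, 0, (-0.5)]]
[[(-0.001), (-0.011), 0], [0, 0, (-0.5)]]
```

arm_command(moves=[[[0.006,-0.01,0],[0,0,-0.5]],[[0,0,0],[0,0,0]]])

```text
time: 10.9
ee_pos: [0.5621, -0.133, 0.169]
eef_rot: [[0.054, 0.999, 0.0], [0.999, -0.054, -0.0], [-0.0, 0.0, -1.0]]
force: [-0.4, -0.4, -0.3]
finger_gap: -0.0001
gripper_force: 0.0
```

```bash
python3 look.py
```

```text
scene r 0.0275 q 149.6 n 42
top max() iterable argument is empty
```

arm_command(moves=[[[0.005,-0.01,0],[0,0,-0.5]],[[0.005,-0.01,0],[0,0,-0.5]],[[0.005,-0.011,0],[0,0,-0.5]],[[0.004,-0.011,0],[0,0,-0.5]],[[0.004,-0.011,0],[0,0,-0.5]],[[0.003,-0.011,0],[0,0,-0.5]],[[0.003,-0.011,0],[0,0,-0.5]],[[0.003,-0.011,0],[0,0,-0.5]],[[0,0,0],[0,0,0]]])

```text
time: 11.9
ee_pos: [0.5652, -0.1409, 0.1689]
eef_rot: [[0.327, 0.945, 0.0], [0.945, -0.327, 0.001], [0.001, -0.0, -1.0]]
force: [-0.7, 3.5, 1.0]
finger_gap: 0.0002
gripper_force: 1.7
```

arm_command(moves=[[[0.002,-0.011,0],[0,0,-0.5]],[[0.002,-0.011,0],[0,0,-0.5]],[[0.001,-0.011,0],[0,0,-0.5]],[[0,0,0],[0,0,0]]])

```text
time: 12.3
ee_pos: [0.5656, -0.1446, 0.1689]
eef_rot: [[0.424, 0.906, -0.0], [0.906, -0.424, 0.0], [0.0, -0.0, -1.0]]
force: [-0.0, 2.1, 0.1]
finger_gap: -0.0002
gripper_force: 0.8
```

```bash
python3 look.py
```

```text
scene r 0.0258 q 154.5 n 40
top max() iterable argument is empty
```

arm_command(moves=[[[0.001,-0.011,0],[0,0,-0.5]],[[0,0,0],[0,0,0]]])

```text
time: 12.6
ee_pos: [0.5657, -0.1459, 0.1689]
eef_rot: [[0.456, 0.89, -0.0], [0.89, -0.456, -0.0], [-0.0, 0.0, -1.0]]
force: [-0.6, 2.0, 0.4]
finger_gap: 0.0003
gripper_force: 0.5
```

```bash
python3 look.py
```

```text
scene r 0.026 q 156.8 n 40
top max() iterable argument is empty
```

arm_command(moves=[[[0.001,-0.011,0],[0,0,-0.5]],[[0,0,0],[0,0,0]]])

```text
time: 12.9
ee_pos: [0.5659, -0.1471, 0.1689]
eef_rot: [[0.487, 0.874, 0.0], [0.874, -0.487, -0.0], [-0.0, 0.0, -1.0]]
force: [0.1, 1.0, 0.2]
finger_gap: 0.0
gripper_force: 0.2
```

arm_command(moves=[[[0,-0.011,0],[0,0,-0.5]],[[0,0,0],[0,0,0]]])

```text
time: 13.1
ee_pos: [0.566, -0.1483, 0.169]
eef_rot: [[0.516, 0.856, 0.0], [0.856, -0.516, -0.001], [-0.0, 0.001, -1.0]]
force: [-0.7, 0.0, 0.5]
finger_gap: -0.0002
gripper_force: 0.0
```

```bash
python3 look.py
```

```text
scene r 0.0249 q 157.9 n 41
top max() iterable argument is empty
```

arm_command(moves=[[[0,-0.011,0],[0,0,-0.5]],[[0,0,0],[0,0,0]],[[0,0,0],[0,0,0]]])

```text
time: 13.5
ee_pos: [0.5659, -0.1492, 0.1689]
eef_rot: [[0.546, 0.838, 0.0], [0.838, -0.546, -0.0], [-0.0, 0.0, -1.0]]
force: [-0.2, 0.1, -0.3]
finger_gap: 0.0002
gripper_force: 0.0
```

```bash
python3 look.py
```

```text
scene r 0.024 q 172.6 n 42
top max() iterable argument is empty
```

arm_command(moves=[[[0.05,0.08,0],[0,0,0]],[[0.05,0.08,0],[0,0,0]],[[0,0,0.2],[0,0,0]],[[0,0,0.4],[0,0,0]],[[0,0,0.3],[0,0,0]],[[-0.2,0.4,0],[0,0,0]],[[-0.2,0.4,0],[0,0,0]],[[-0.1,0.4,0],[0,0,0]],[[0,0,0],[0,0,0]],[[0,0,0],[0,0,0]]])

```text
time: 14.6
ee_pos: [0.5262, -0.0119, 0.2593]
eef_rot: [[0.544, 0.839, 0.001], [0.839, -0.544, -0.0], [0.0, 0.001, -1.0]]
force: [0.5, 0.3, -0.8]
finger_gap: -0.0002
gripper_force: 0.0
```

```bash
python3 look.py; python3 -c "
from h import *
im=manip.camera('scene')[0];cv2.imwrite('pics/s4f.png',im)
cv2.imwrite('pics/s4.png',cv2.resize(im[170:310,190:360],None,fx=4,fy=4,interpolation=cv2.INTER_CUBIC));print(manip.get_obs()['ee_pos'])"
```

```text
scene r 0.0271 q 180.7 n 41
top max() iterable argument is empty
[ 0.52643859 -0.01380285  0.25884621]
```

View pics/s4.png

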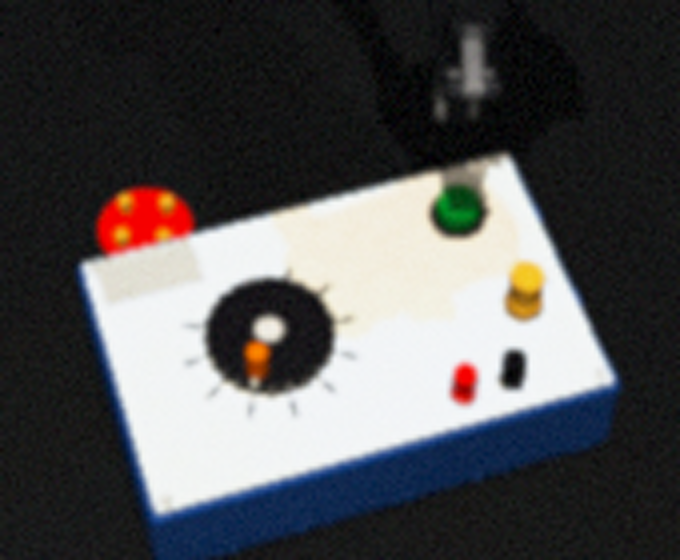

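The picture shows the post at q≈180° (four clicks past 60°), with the finger clear of it and the button at crop (458,210) under the gripper. Now the button.

arm_command(moves=[[[-0.01,0.09,0],[0,0,0]],[[0,0,-0.3],[0,0,0]],[[0,0,-0.3],[0,0,0]],[[0,0,-0.2],[0,0,0]],[[0,0,-0.1],[0,0,0]],[[0,0,0],[0,0,0]],[[0,0,0],[0,0,0]]])

```text
time: 15.45
ee_pos: [0.5255, -0.0043, 0.1696]
eef_rot: [[0.547, 0.837, 0.001], [0.837, -0.547, -0.0], [0.0, 0.001, -1.0]]
force: [0.4, -0.2, -0.2]
finger_gap: 0.0004
gripper_force: 0.0
```

arm_command(moves=[[[0,0,-0.02],[0,0,0]],[[0,0,-0.02],[0,0,0]],[[0,0,-0.02],[0,0,0]],[[0,0,0],[0,0,0]]])

```text
time: 15.85
ee_pos: [0.5251, -0.0042, 0.1631]
eef_rot: [[0.547, 0.837, 0.001], [0.837, -0.547, -0.0], [0.0, 0.001, -1.0]]
force: [-0.3, 0.7, 0.8]
finger_gap: 0.0001
gripper_force: 0.5
```

arm_command(moves=[[[0,0,-0.02],[0,0,0]],[[0,0,0],[0,0,0]]])

```text
time: 16.05
ee_pos: [0.5251, -0.0042, 0.161]
eef_rot: [[0.547, 0.837, 0.001], [0.837, -0.547, -0.0], [0.0, 0.001, -1.0]]
force: [0.3, -0.2, 2.0]
finger_gap: -0.0
gripper_force: 1.0
```

arm_command(moves=[[[0,0,-0.01],[0,0,0]],[[0,0,-0.01],[0,0,0]],[[0,0,0],[0,0,0]]])

```text
time: 16.35
ee_pos: [0.5251, -0.0042, 0.159]
eef_rot: [[0.547, 0.837, 0.001], [0.837, -0.547, -0.0], [0.0, 0.001, -1.0]]
force: [0.7, 0.5, 2.8]
finger_gap: -0.0002
gripper_force: 1.6
```

arm_command(moves=[[[0,0,-0.01],[0,0,0]],[[0,0,0],[0,0,0]]])

```text
time: 16.55
ee_pos: [0.5251, -0.0042, 0.158]
eef_rot: [[0.547, 0.837, 0.001], [0.837, -0.547, -0.0], [0.0, 0.001, -1.0]]
force: [1.7, -0.6, 4.7]
finger_gap: 0.0002
gripper_force: 1.9
```

arm_command(moves=[[[0,0,-0.005],[0,0,0]],[[0,0,0],[0,0,0]]])

```text
time: 16.75
ee_pos: [0.5251, -0.0042, 0.1577]
eef_rot: [[0.547, 0.837, 0.001], [0.837, -0.547, -0.0], [0.0, 0.001, -1.0]]
force: [0.0, -0.4, 5.9]
finger_gap: -0.0001
gripper_force: 2.3
```

arm_command(moves=[[[0,0,-0.005],[0,0,0]],[[0,0,0],[0,0,0]]])

```text
time: 16.95
ee_pos: [0.5251, -0.0042, 0.1575]
eef_rot: [[0.547, 0.837, 0.001], [0.837, -0.547, -0.0], [0.0, 0.001, -1.0]]
force: [-0.5, 0.2, 9.6]
finger_gap: 0.0001
gripper_force: 4.1
```

arm_command(moves=[[[0,0,-0.005],[0,0,0]],[[0,0,0],[0,0,0]]])

```text
time: 17.15
ee_pos: [0.5251, -0.0042, 0.1574]
eef_rot: [[0.547, 0.837, 0.001], [0.837, -0.547, -0.0], [0.0, 0.001, -1.0]]
force: [-1.7, -0.3, 11.3]
finger_gap: 0.0001
gripper_force: 5.8
```

Bottomed out (11 N, with no more travel). Lifting straight up and clear.

arm_command(moves=[[[0,0,0.03],[0,0,0]],[[0,0,0.05],[0,0,0]],[[0,0,0.2],[0,0,0]],[[0,0,0.4],[0,0,0]],[[0,0,0.4],[0,0,0]],[[-0.3,0.3,0],[0,0,0]],[[-0.3,0.3,0],[0,0,0]],[[-0.2,0.3,0],[0,0,0]],[[0,0,0],[0,0,0]],[[0,0,0],[0,0,0]],[[0,0,0],[0,0,0]]])

```text
time: 18.25
ee_pos: [0.4453, 0.0854, 0.2643]
eef_rot: [[0.547, 0.837, -0.0], [0.837, -0.547, -0.0], [-0.0, 0.0, -1.0]]
force: [0.8, -0.5, 0.6]
finger_gap: -0.0001
gripper_force: 0.0
```

```bash
python3 look.py; python3 -c "
from h import *
im=manip.camera('scene')[0]
cv2.imwrite('pics/s5.png',cv2.resize(im[170:310,190:360],None,fx=4,fy=4,interpolation=cv2.INTER_CUBIC))"
```

```text
scene r 0.0267 q 180.5 n 40
top r 0.0289 q 178.4 n 18
```

View pics/s5.png

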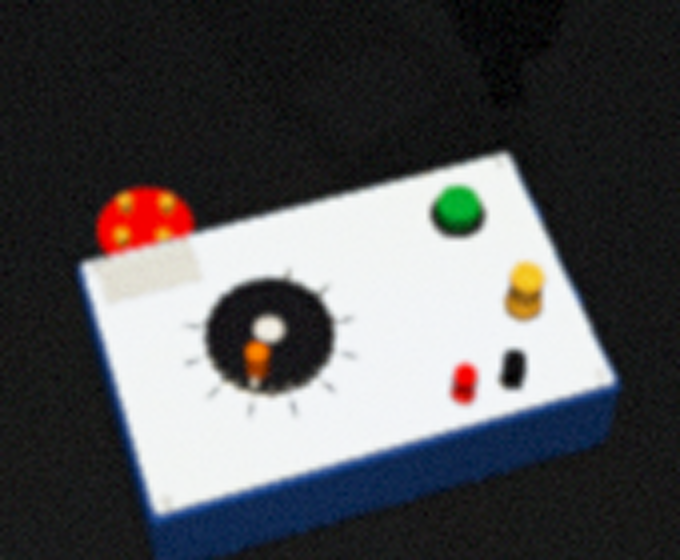

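The dial stands at 180°, the button is up, and the plug and terminal disc have not moved. Handing in.

```bash
python3 -c "
from station import manip
print(manip.job_done())"
```

```text
the job is handed in; nothing more can be done
None
```

I pushed the dial four clicks clockwise, from 60° to 180°, and it rests there by both cameras; then I pressed the green button to its stop, it came back up, and I handed the job in at about 18 s with the arm clear.

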